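# Unstack the bench for trimming

## Robot

A 6-joint arm with a two-finger parallel gripper is mounted at the origin on the work surface. World frame = base frame: x ahead of the robot, y to its left, z up, the work surface at z = 0. Lengths are in m, angles in rad, forces in N, time in s.
With the tool pointing down it reaches from about 0.425 to 0.95 m from the base axis. Payload 3.5 kg.
Tool frame: the origin (TCP) lies at the very end of the fingers, on their centre line; the grasp point (between the pads) lies 19 mm behind it; x points along the fingers, z is the direction in which the jaws open and shut, and the axes are right-handed (so a half turn about x gives the same grasp; the last joint's range is limited). The gripper opens to 85 mm and grips with 20 to 120 N. Pads are 22 mm wide; open, the fingers measure 114 mm over their backs; the gripper's body (76 mm by 85 mm) begins 54 mm behind the grasp point. The pads swing forward as they close: fully open they stand 13 mm farther back than shut.
Start: joints at [-1.442, 0.286, 1.577, -0, 1.279, -0.15], TCP at [0.186, -0.649, 0.231] pointing down, gripper open.
Joint ranges: [-2.77, 2.77], [-0.9, 2.22], [0.21, 2.48], [-1.53, 4.67], [0.24, 2.81], [-2.84, 2.84]. Speed limits (rad/s): [2.79, 2.79, 3.14, 3.14, 3.14, 3.14].

## Interface

Orientations are given as a unit quaternion [x, y, z, w].
In Python, from plant import ctrl, cams gives the robot as it stands.
- The arm moves only by the tool play_rows, never from a script. Its argument "rows" is a list of rows, each a list of 3 entries, a list of its own where there are three numbers: the opening in per cent of the stroke, from 0 (shut) to 100 (fully open), then the shift along the tool's x, y, z in units of 0.3 m (1.0 is 0.3 m), then the turn, a rotation vector about the tool's x, y, z in units of pi/2 rad (1.0 is pi/2 rad). A call has 1 to 10 rows; each row is the pose to reach, as a shift and turn from the pose commanded when the call began, along the tool's axes at that moment; what a row does not reach only later rows make up. A row lasts 1/12 s, in which the tool goes at most 41.7 mm and 7.16 degrees, less where a joint would pass 70% of its speed; a pose out of reach is approached as far as the arm can. A call with a number of a shift or a turn outside -1 to 1 is refused whole. A call with a gripper value outside its range is refused whole. The fingers move at their own pace and stop on an object; "force" is the grip in N (left out, the last holds). Time passes only in rows, so rows that repeat a pose let the fingers close. It gives the time, the measured TCP pose, the force and the opening at its end, in the units of the state.
- ctrl.get_state(): the state, without advancing time (a new reading comes with each control period).
- cams.read_camera(name): name is "side" or "top" or "wrist"; returns a dict with "color" (400x640x3 uint8, red, green, blue), "fx", "fy", "cx", "cy" (pixels), "view" (4x4, takes a point from world to camera coordinates). Camera axes: x right, y down, z forward; pixel columns grow to the right and rows downward; lengths in m; the calibration is good to about 2 mm. A picture is of the moment at which its call begins. There is no depth.
- ctrl.sign_off(): hands the job in, once; it reports no verdict.
The state is a dict: "time": time; "qpos": joint angles; "dq": joint speeds; "joint_efforts": joint torques, N m; "eef_pos": TCP position; "tcp_rot": TCP orientation; "contact_force": force on the tool from outside, world axes, zero at the start; "wrist_torque": the same for the moment, N m; "opening": opening from 0.0 (shut) to 1.0 (fully open).
Only numpy, scipy, OpenCV 4.12 (cv2) and the standard library are available. Lean on these libraries where they do the work, as an engineer would, in place of code of your own. Each camera call takes 0.05 s, during which the arm holds its last target. There are 200 camera calls.

## Task

Set the bench up for trimming by taking the stack apart one piece at a time, from the top down: stand the glass jar on the cork coaster, the terracotta chuck upright in the middle of the banding wheel, then lay the short wooden tray on the short rubber mat and the long wooden tray on the long rubber mat, each centred and lined up with its mat. Keep the jar upright all the time, set jar and chuck down without dropping them, and leave the teal plate and the red rib where they are.

Things in the scene. Friction and masses are not known exactly. Their poses are not given: they have to be found in the camera images.
- jar_mid (a point): Small clear glass jar with a steel twist cap, 36 mm diameter (cap 33 mm), 62 mm tall; the point is its centre, 31 mm above its underside, z up. It starts at the very top of the stack, standing loose on the flat top of the chuck. About 90 g.
- chuck_mid (a point): Trimming chuck: plain solid terracotta cylinder, 50 mm diameter, 64 mm tall, flat top and bottom; the point is its centre, 32 mm above its underside, z up. It starts standing loose inside the short tray, its upper 37 mm showing above the tray's rim. About 200 g.
- short_tray_mid (a point): Short open wooden stacking tray, 66 mm wide (its x) by 100 mm long (its y) by 36 mm tall, walls and floor 4 mm thick. The lowest 5 mm is a narrower foot, 50 x 84 mm, that nests between the rims of the tray below; the side walls run from 5 to 36 mm above the underside, the inner floor is 9 mm above it. The point is the tray's centre, 18 mm above its underside. It starts on the long tray, its foot sunk 5 mm into it. About 120 g; it can be gripped across its 66 mm width.
- long_tray_mid (a point): Long open wooden stacking tray, 62 mm wide (its x) by 150 mm long (its y) by 36 mm tall, walls and floor 4 mm thick; its lowest 5 mm is a narrower foot, 46 x 130 mm. The point is the tray's centre, 18 mm above its underside. It starts on the bench at the bottom of the stack, both ends showing. About 160 g; it can be gripped across its 62 mm width.
- coaster_top (a point): Round cork coaster fixed on the bench, 80 mm diameter, 6 mm thick; the point is the centre of its top face. Place of the jar.
- banding_wheel_top (a point): Small metal banding wheel (tabletop turntable) fixed on the bench, it does not turn: round aluminium head 124 mm in diameter, its top 44 mm above the bench; the point is the centre of the top face. Place of the chuck.
- short_mat_top (a point): Short black rubber mat fixed on the bench, 76 mm (its x) by 115 mm (its y), 4 mm thick; the point is the centre of its top face. Place of the short tray, long sides parallel.
- long_mat_top (a point): Long black rubber mat fixed on the bench, 76 mm (its x) by 165 mm (its y), 4 mm thick; the point is the centre of its top face. Place of the long tray, long sides parallel.
- plate: Bystander: glazed teal plate, 170 mm diameter, 22 mm tall, loose on the bench to the robot's left; origin at the centre of its underside.
- rib: Bystander: red plastic rib with rounded ends, 46 x 121 x 6 mm, lying loose on the bench to the robot's right; origin at the centre of its underside.
Not all that is in view belongs to the job. What is shaped like the part that bears chuck_mid but purple or yellow is not meant.

How it is judged:
By the outcome, as a careful person would: the job done as asked, in the order asked, and still so for the second after the job is handed in, with the robot touching nothing.
It also fails if it takes over 112 s, if anything falls off the work surface, if the arm or the gripper's body presses on something with over 40 N, if the wrist force passes 120 N, or if a joint passes its speed limit or range.

## Working session

There is one attempt and no reset: what is moved stays moved. The work goes in short steps, Python scripts to look and compute and a tool call to move; the robot and the scene stay as the last step left them, time stands still between calls to the robot, and variables do not carry over. Pictures are saved under pics/ and viewed, about 12 in all and at most 16, crops included, and the job is handed in when it is done.

Besides the shell and the picture viewer there is one more tool, called after ">>>" by a JSON object that holds its "api" and its "payload". play_rows: Moves the arm, as the interface text tells. Shifts and turns lie within -1 to 1; 1 stands for 0.3 m of shift or pi/2 rad of turn. Its arguments: {"type":"object","properties":{"rows":{"type":"array"},"force":{"type":"number"}},"required":["rows"]}

```bash
ls; mkdir -p pics
python3 - <<'E'
from plant import ctrl, cams
import cv2
s=ctrl.get_state(); print({k:(v if isinstance(v,float) else [round(float(x),3) for x in v]) for k,v in s.items()})
for n in ("top","side"):
    c=cams.read_camera(n); cv2.imwrite(f"pics/{n}0.png",c["color"][:,:,::-1]); print(n,c["fx"],c["cx"],c["cy"],c["view"])
E
```

```text
pics
{'time': 0.0, 'qpos': [-1.442, 0.287, 1.578, -0.0, 1.279, -0.15], 'dq': [-0.0, -0.0, 0.001, 0.0, 0.0, -0.0], 'joint_efforts': [-0.002, -40.599, -29.263, -0.0, 0.006, 0.0], 'eef_pos': [0.186, -0.648, 0.23], 'tcp_rot': [0.426, 0.565, -0.425, 0.564], 'contact_force': [-0.017, -0.213, 0.161], 'wrist_torque': [-0.038, -0.056, 0.011], 'opening': 1.0007356527819666}
top 389.93407093699193 316.5474087143577 198.71674320700876 [[ 1.13860801e-01 -9.93496315e-01 -8.88964635e-04 -3.71798318e-02]
 [-9.71397335e-01 -1.11140355e-01 -2.09845275e-01  6.10922771e-01]
 [ 2.08381707e-01  2.47566889e-02 -9.77734202e-01  1.40848978e+00]
 [ 0.00000000e+00  0.00000000e+00  0.00000000e+00  1.00000000e+00]]
side 368.3482394202959 323.35723462145694 197.95639691779414 [[-0.89048785 -0.45478246  0.01429314  0.54060454]
 [-0.32108741  0.60582833 -0.72792507  0.26374735]
 [ 0.32238836 -0.65279778 -0.68550769  0.93085369]
 [ 0.          0.          0.          1.        ]]
```

View pics/top0.png

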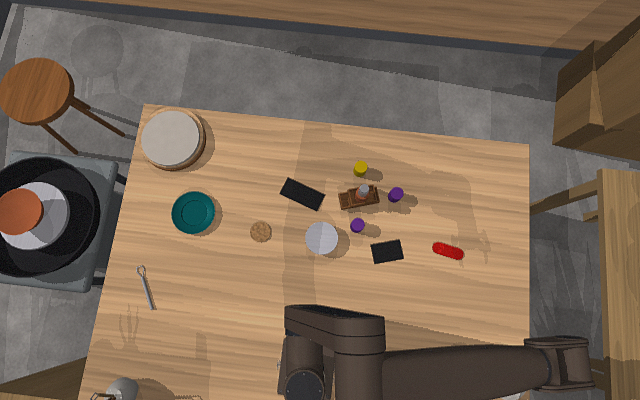

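View pics/side0.png

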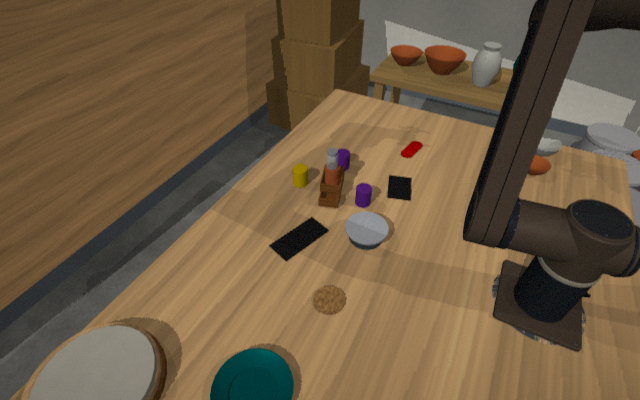

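Top view: stack at (360,196), coaster (261,231), wheel (321,238), short mat (387,251), long mat (302,194), purple decoys at (396,195) and (358,226), yellow (360,168). Side view: stack at (331,180), with a purple decoy close behind it at (343,158).

```bash
cat > h.py <<'E'
import numpy as np, cv2
from scipy.spatial.transform import Rotation as R
from plant import ctrl, cams
def ray(c,u,v,z):
    V=np.array(c["view"]);Rm=V[:3,:3];o=-Rm.T@V[:3,3]
    d=Rm.T@np.array([(u-c["cx"])/c["fx"],(v-c["cy"])/c["fy"],1])
    return o+d*(z-o[2])/d[2]
def proj(c,p):
    V=np.array(c["view"]);q=V[:3,:3]@np.array(p)+V[:3,3]
    return np.array([c["fx"]*q[0]/q[2]+c["cx"],c["fy"]*q[1]/q[2]+c["cy"]])
def snap(n,f=None,box=None,k=1):
    c=cams.read_camera(n);im=np.ascontiguousarray(c["color"][:,:,::-1])
    if f:
        o=im if box is None else im[box[1]:box[3],box[0]:box[2]]
        cv2.imwrite(f"pics/{f}.png",cv2.resize(o,None,fx=k,fy=k,interpolation=cv2.INTER_CUBIC))
    return c,im
def rect(c,mask,z,lo=40):
    """world rects of the blobs in mask lying in plane z"""
    out=[]
    for ct in cv2.findContours(mask.astype(np.uint8),cv2.RETR_EXTERNAL,cv2.CHAIN_APPROX_NONE)[0]:
        if cv2.contourArea(ct)<lo: continue
        w=np.array([ray(c,*p[0],z)[:2] for p in ct])
        (x,y),(a,b),t=cv2.minAreaRect((w*1000).astype(np.float32))
        if a>b: a,b,t=b,a,t+90   # t = direction of short side (its x)
        out.append((round(x,1),round(y,1),round(a,1),round(b,1),round((t+90)%180-90,1),ct.mean(0)[0].round()))
    return out
def rel(target_pos,target_R=None):
    """row entries to a world pose from the present pose"""
    s=ctrl.get_state();r=R.from_quat(s["tcp_rot"])
    sh=r.inv().apply(np.array(target_pos)-s["eef_pos"])/0.3
    rv=np.zeros(3) if target_R is None else (r.inv()*target_R).as_rotvec()/(np.pi/2)
    return sh.round(4),rv.round(4)
def down(yaw):
    """tool down, jaw (z) axis at angle yaw deg from world x"""
    a=np.radians(yaw);z=np.array([np.cos(a),np.sin(a),0]);x=np.array([0,0,-1.])
    return R.from_matrix(np.c_[x,np.cross(z,x),z])
E
python3 - <<'E'
from h import *
c,im=snap("top","stack_t",(260,140,460,280),4)
d,jm=snap("side","stack_s",(230,120,430,270),4)
for n,c,im in(("top",c,im),("side",d,jm)):
    box=(slice(150,290),slice(220,480)) if n=="top" else (slice(130,320),slice(250,440))
    m=np.zeros(im.shape[:2],bool);m[box]=True
    h=cv2.cvtColor(im,cv2.COLOR_BGR2HSV)
    print(n,"mats");[print(r) for r in rect(c,m&(im.max(2)<45),.004)]
    print("wheel");[print(r) for r in rect(c,m&(h[...,1]<60)&(h[...,2]>110),.044)]
    print("purple z.064");[print(r) for r in rect(c,m&(abs(h[...,0].astype(int)-135)<15)&(h[...,1]>120),.0)]
    print("red z0");[print(r) for r in rect(c,((h[...,0]<4)|(h[...,0]>176))&(h[...,1]>200)&(h[...,2]>120),.003)]
    print("coaster approx",ray(c,*( (261,231) if n=="top" else (330,299)),.006))
    print("jar cap approx",ray(c,*( (364,187) if n=="top" else (333,153)),.031+.009+.064+.062))
r=R.from_quat(ctrl.get_state()["tcp_rot"]).as_matrix();print(r)
w=cams.read_camera("wrist");V=np.array(w["view"]);o=-V[:3,:3].T@V[:3,3];print("wristcam in tool",r.T@(o-ctrl.get_state()["eef_pos"]),r.T@V[:3,:3].T,w["fx"])
E
```

```text
top mats
(450.3, -255.5, 72.2, 112.4, 16.5, array([387., 251.]))
(636.5, 94.5, 72.4, 162.3, -19.1, array([302., 194.]))
wheel
(468.3, -0.7, 120.2, 120.3, 6.5, array([321., 238.]))
(676.9, -139.1, 31.0, 41.9, 25.3, array([363., 189.]))
purple z.064
(539.9, -133.1, 46.5, 55.9, 51.0, array([357., 225.]))
(678.5, -273.2, 47.2, 63.9, 50.9, array([395., 194.]))
red z0
(480.5, -487.2, 43.1, 115.8, -12.2, array([448., 251.]))
coaster approx [0.47255236 0.23279094 0.006     ]
jar cap approx [ 0.65077796 -0.1318457   0.166     ]
side mats
(636.1, 96.8, 72.3, 162.0, -19.3, array([298., 238.]))
(450.2, -252.1, 72.6, 111.9, 17.3, array([399., 188.]))
wheel
(469.3, 1.4, 122.0, 125.5, -28.6, array([366., 227.]))
(708.1, -251.6, 27.3, 106.3, 23.2, array([330., 155.]))
purple z.064
(544.2, -165.0, 50.5, 110.7, 19.9, array([363., 195.]))
(682.8, -312.1, 41.4, 120.9, 25.4, array([344., 158.]))
red z0
(480.7, -484.5, 42.4, 117.3, -10.5, array([411., 149.]))
coaster approx [0.467332   0.23725658 0.006     ]
jar cap approx [ 0.63833728 -0.11933246  0.166     ]
[[-1.77873652e-04  9.61376629e-01  2.75236163e-01]
 [ 1.44189683e-03  2.75236128e-01 -9.61375574e-01]
 [-9.99998945e-01  2.25858768e-04 -1.43516317e-03]]
wristcam in tool [-0.14269396  0.06765601 -0.00119334] [[-1.17042396e-04 -2.69683255e-01  9.62949079e-01]
 [ 3.94367655e-04 -9.62949023e-01 -2.69683191e-01]
 [ 9.99999915e-01  3.48191603e-04  2.19060214e-04]] 292.69284556476657
```

View pics/stack_t.png

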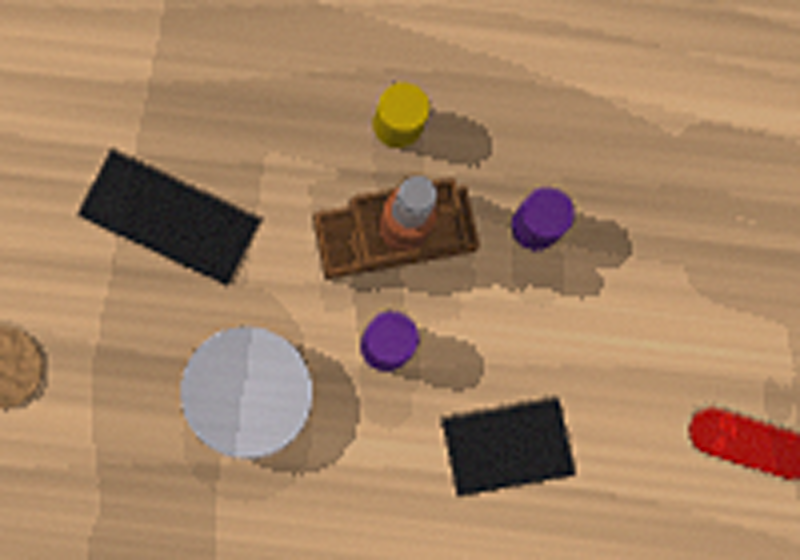

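View pics/stack_s.png

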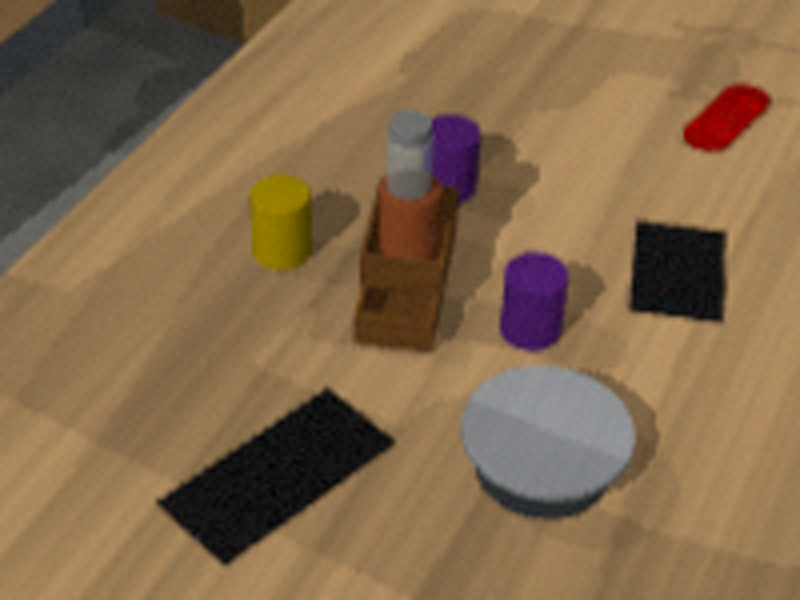

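Top crop: jar cap at (364,188.5), chuck terracotta under it, trays turned much like the short mat. Side crop: cap at (332.7,151), yellow decoy about 10 cm beyond the stack, purple one in front.

Run:
```python
from h import *
c=cams.read_camera("top");d=cams.read_camera("side")
a=ray(c,364.2,188.2,.166);b=ray(d,332.7,151.5,.166);print(a,b)
print("yellow top",ray(c,403/4+260,108/4+140,.064),ray(d,281/4+230,192/4+120,.064))
print("purple",ray(c,390/4+260,336/4+140,.064),ray(c,546/4+260,214/4+140,.064))
# long tray front edge direction at z 0 / .036
p,q=ray(c,328/4+260,278/4+140,.0),ray(c,478/4+260,250/4+140,.0);print("edge yaw",np.degrees(np.arctan2(*(q-p)[:2]))) 
print(p,q)
for u in ((0.64,-0.125,.30),):print(rel(u,down(17)))
```

```text
[ 0.64650975 -0.13293384  0.166     ] [ 0.64243893 -0.12569793  0.166     ]
yellow top [ 0.7546756  -0.12215908  0.064     ] [ 0.75491691 -0.12066032  0.064     ]
purple [ 0.53293253 -0.1300816   0.064     ] [ 0.66590125 -0.26621671  0.064     ]
edge yaw 162.75140638666497
[ 0.59334898 -0.06997122  0.        ] [ 0.6380441  -0.21392549  0.        ]
(array([-0.2292,  1.9361, -1.262 ]), array([-1.0114e+00, -2.0000e-04, -3.0000e-04]))
```

>>> {"api": "play_rows", "payload": {"rows": [[100,[-0.115,0.97,-0.63],[-0.5,0,0]],[100,[-0.115,0.97,-0.63],[-0.5,0,0]],[100,[-0.115,0.97,-0.63],[-0.5,0,0]],[100,[-0.115,0.97,-0.63],[-0.5,0,0]],[100,[-0.115,0.97,-0.63],[-0.5,0,0]],[100,[-0.115,0.97,-0.63],[-0.5,0,0]],[100,[-0.115,0.97,-0.63],[-0.5,0,0]],[100,[-0.115,0.97,-0.63],[-0.5,0,0]],[100,[-0.115,0.97,-0.63],[-0.5,0,0]],[100,[-0.115,0.97,-0.63],[-0.5,0,0]]], "force": 30}}

```text
time: 1.18
eef_pos: [0.4159, -0.3844, 0.2668]
tcp_rot: [0.175, 0.684, -0.176, 0.686]
contact_force: [-0.0, -0.3, 0.5]
opening: 1.0
```

```bash
python3 -c "
from h import *
print(rel((.62,-.125,.30),down(17)))"
```

```text
(array([-0.1101,  1.0852,  0.1811]), array([-5.082e-01,  1.100e-03,  3.000e-04]))
```

>>> {"api": "play_rows", "payload": {"rows": [[100,[-0.11,0.87,0.22],[-0.508,0,0]],[100,[-0.11,0.87,0.22],[-0.508,0,0]],[100,[-0.11,0.87,0.22],[-0.508,0,0]],[100,[-0.11,0.87,0.22],[-0.508,0,0]],[100,[-0.11,0.87,0.22],[-0.508,0,0]],[100,[-0.11,0.87,0.22],[-0.508,0,0]],[100,[-0.11,0.87,0.22],[-0.508,0,0]],[100,[-0.11,0.87,0.22],[-0.508,0,0]],[100,[-0.11,0.87,0.22],[-0.508,0,0]],[100,[-0.11,0.87,0.22],[-0.508,0,0]]]}}

```text
time: 2.02
eef_pos: [0.5972, -0.1922, 0.2982]
tcp_rot: [-0.102, 0.7, 0.102, 0.699]
contact_force: [-1.0, -0.4, -0.1]
opening: 0.997
```

```bash
python3 -c "
from h import *
c,im=snap('wrist','w1')
print(proj(c,(.644,-.129,.166)),proj(c,(.644,-.129,.104)),rel((.644,-.129,.24),down(17)))"
```

```text
[389.16396623 140.07810246] [376.80994329 135.57843267] (array([0.194 , 0.1579, 0.2107]), array([-0.0049, -0.0007, -0.0001]))
```

View pics/w1.png

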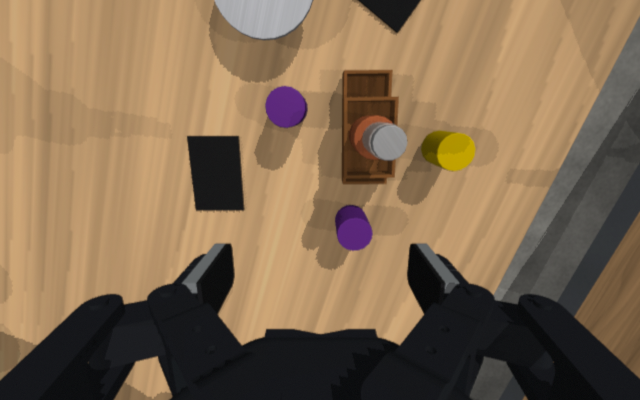

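Wrist view: cap at (388,141), 1–2 px from its predicted position; trays' long sides vertical in the image (x 343 to 397), so the yaw of 17° is good.

```bash
python3 -c "
from h import *
c,im=snap('wrist')
h=cv2.cvtColor(im,cv2.COLOR_BGR2HSV)
m=np.zeros(im.shape[:2],bool);m[110:170,350:415]=1
g=m&(h[...,1]<70)
print('cap',rect(c,g,.166))
mm=np.zeros_like(m);mm[60:220,180:250]=1
print('mat',rect(c,mm&(im.max(2)<45),.004))
# short tray right wall/left wall, bottom wall
for u,v,z in ((345,97,.067),(398,97,.067),(344,72,.036),(391,72,.036),(344,183,.036),(387,183,.036),(343,140,.067),(398,178,.067)):print(u,v,ray(c,u,v,z))
print(rel((.644,-.129,.22),down(17)))"
```

```text
cap [(640.6, -130.0, 33.5, 40.9, 68.0, array([385., 140.]))]
mat [(449.4, -254.1, 73.6, 111.0, 16.6, array([216., 172.]))]
345 97 [ 0.59891589 -0.09734602  0.067     ]
398 97 [ 0.66043743 -0.07903161  0.067     ]
344 72 [ 0.59017455 -0.06637386  0.036     ]
391 72 [ 0.64799397 -0.0491678   0.036     ]
344 183 [ 0.63489737 -0.20540894  0.036     ]
387 183 [ 0.69332531 -0.18799137  0.036     ]
343 140 [ 0.61225996 -0.14689478  0.067     ]
398 178 [ 0.69584679 -0.17287961  0.067     ]
(array([0.2611, 0.1581, 0.211 ]), array([-0.0051, -0.0006, -0.0001]))
```

>>> {"api": "play_rows", "payload": {"rows": [[100,[0.15,0.156,0.208],[-0.005,0,0]],[100,[0.26,0.156,0.208],[-0.005,0,0]],[100,[0.26,0.156,0.208],[-0.005,0,0]],[100,[0.3,0.156,0.208],[-0.005,0,0]],[100,[0.4,0.156,0.208],[-0.005,0,0]],[100,[0.5,0.156,0.208],[-0.005,0,0]],[100,[0.58,0.156,0.208],[-0.005,0,0]],[100,[0.593,0.156,0.208],[-0.005,0,0]],[100,[0.593,0.156,0.208],[-0.005,0,0]]]}}

```text
time: 2.87
eef_pos: [0.6424, -0.1292, 0.119]
tcp_rot: [-0.104, 0.701, 0.105, 0.698]
contact_force: [0.0, -0.8, 0.8]
opening: 0.998
```

```bash
python3 -c "
from h import *
snap('wrist','w2');snap('side','s2',(230,100,430,250),4)
print(rel((.643,-.130,.12),down(17)))
a=cv2.resize(cv2.imread('pics/w2.png'),(480,300));b=cv2.resize(cv2.imread('pics/s2.png'),(400,300));cv2.imwrite('pics/ws2.png',cv2.resize(np.hstack([a,b]),(800,273)))"
```

```text
(array([ 0.0099,  0.0006, -0.0067]), array([0.0008, 0.0014, 0.0012]))
```

View pics/ws2.png

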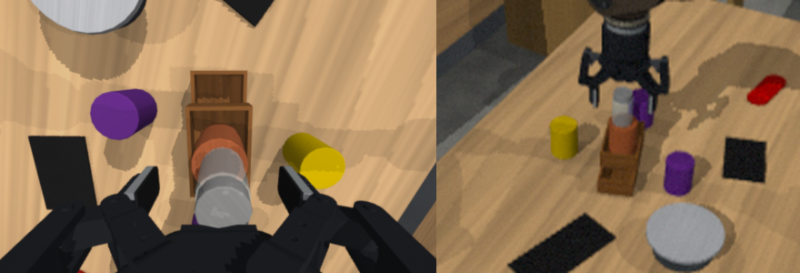

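Jar sits between the fingers, well centred. Closing.

>>> {"api": "play_rows", "payload": {"rows": [[45,[0,0,0],[0,0,0]],[45,[0,0,0],[0,0,0]],[30,[0,0,0],[0,0,0]],[30,[0,0,0],[0,0,0]],[30,[0,0,0],[0,0,0]],[30,[0,0,0],[0,0,0]],[30,[0,0,0],[0,0,0]],[30,[0,0,0],[0,0,0]]], "force": 30}}

```text
time: 3.63
eef_pos: [0.645, -0.1283, 0.1222]
tcp_rot: [-0.106, 0.699, 0.105, 0.7]
contact_force: [0.2, 1.1, 5.5]
opening: 0.414
```

>>> {"api": "play_rows", "payload": {"rows": [[20,[-0.03,0,0],[0,0,0]],[20,[-0.06,0,0],[0,0,0]],[20,[-0.12,0,0],[0,0,0]],[20,[-0.2,0,0],[0,0,0]],[20,[-0.25,0,0],[0,0,0]],[20,[-0.25,0,0],[0,0,0]]]}}

```text
time: 4.13
eef_pos: [0.6462, -0.1289, 0.2009]
tcp_rot: [-0.107, 0.697, 0.104, 0.702]
contact_force: [0.7, -0.3, -0.1]
opening: 0.411
```

```bash
python3 -c "
from h import *
s=ctrl.get_state();print(s['eef_pos'],s['opening'],s['contact_force'])
# coaster circle from both cams
for n,b in(('top',(240,210,285,255)),('side',(305,275,355,325))):
    c,im=snap(n)
    h=cv2.cvtColor(im,cv2.COLOR_BGR2HSV).astype(int);sub=im[b[1]:b[3],b[0]:b[2]]
    lab=cv2.cvtColor(im,cv2.COLOR_BGR2LAB).astype(int)
    m=np.zeros(im.shape[:2],bool);m[b[1]:b[3],b[0]:b[2]]=1
    L=cv2.GaussianBlur(lab[...,0].astype(np.uint8),(3,3),0)
    t,_=cv2.threshold(L[b[1]:b[3],b[0]:b[2]].reshape(-1,1),0,255,cv2.THRESH_OTSU)
    k=cv2.morphologyEx((m&(L<t)).astype(np.uint8),cv2.MORPH_OPEN,np.ones((5,5)))
    print(n,rect(c,k,.006))
print(rel((.47,.235,.12),down(17)))"
```

```text
[ 0.64618267 -0.12887993  0.20087547] 0.41050855094977684 [ 0.74634389 -0.25491192 -0.12879111]
top [(470.6, 234.5, 73.7, 82.1, 6.5, array([261., 232.]))]
side [(469.3, 238.4, 80.9, 82.0, 27.5, array([329., 300.]))]
(array([ 0.2535,  1.328 , -0.198 ]), array([0.0016, 0.0003, 0.0002]))
```

>>> {"api": "play_rows", "payload": {"rows": [[20,[0.02,0.08,-0.012],[0,0,0]],[20,[0.04,0.18,-0.027],[0,0,0]],[20,[0.06,0.3,-0.045],[0,0,0]],[20,[0.08,0.42,-0.063],[0,0,0]],[20,[0.1,0.54,-0.081],[0,0,0]],[20,[0.12,0.66,-0.099],[0,0,0]],[20,[0.14,0.78,-0.117],[0,0,0]],[20,[0.16,0.86,-0.129],[0,0,0]],[20,[0.17,0.9,-0.135],[0,0,0]]]}}

```text
time: 4.98
eef_pos: [0.5222, 0.1203, 0.1417]
tcp_rot: [-0.106, 0.701, 0.107, 0.697]
contact_force: [-0.0, -0.7, -0.2]
opening: 0.414
```

```bash
python3 -c "
from h import *
print(rel((.47,.236,.06),down(17)),ctrl.get_state()['opening'])"
```

```text
(array([ 0.2734,  0.4195, -0.0499]), array([ 0.0033, -0.0038, -0.0014])) 0.4142881422428826
```

>>> {"api": "play_rows", "payload": {"rows": [[20,[0.0,0.1,-0.012],[0,0,0]],[20,[0.0,0.2,-0.025],[0,0,0]],[20,[0.03,0.31,-0.037],[0,0,0]],[20,[0.1,0.39,-0.046],[0,0,0]],[20,[0.18,0.42,-0.05],[0,0,0]],[20,[0.24,0.42,-0.05],[0,0,0]],[20,[0.273,0.42,-0.05],[0,0,0]],[20,[0.273,0.42,-0.05],[0,0,0]],[20,[0.273,0.42,-0.05],[0,0,0]]]}}

```text
time: 5.73
eef_pos: [0.4745, 0.2331, 0.0624]
tcp_rot: [-0.105, 0.7, 0.105, 0.699]
contact_force: [0.3, -0.2, -0.5]
opening: 0.413
```

```bash
python3 -c "
from h import *
print([ctrl.get_state()['eef_pos'].round(4) if hasattr(ctrl.get_state()['eef_pos'],'round') else ctrl.get_state()['eef_pos'] for _ in range(2)])
snap('wrist','w3');snap('side','s3',(250,200,410,320),4)
print(rel((.47,.236,.026),down(17)))
a=cv2.resize(cv2.imread('pics/w3.png'),(480,300));b=cv2.resize(cv2.imread('pics/s3.png'),(400,300));cv2.imwrite('pics/ws3.png',cv2.resize(np.hstack([a,b]),(800,273)))"
```

```text
[array([0.4745, 0.2331, 0.0624]), array([0.4745, 0.2331, 0.0624])]
(array([ 0.1272,  0.0136, -0.0164]), array([0.0009, 0.0014, 0.0001]))
```

View pics/ws3.png

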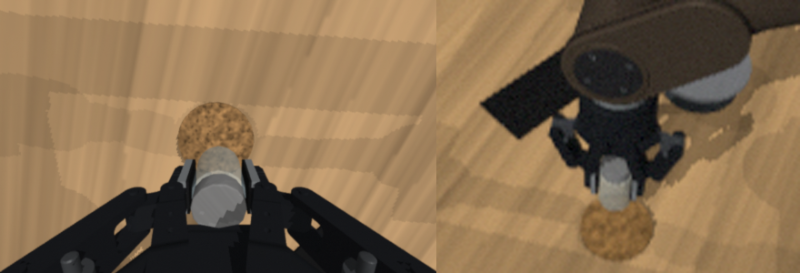

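Coaster centred laterally under the jar; descending slowly.

>>> {"api": "play_rows", "payload": {"rows": [[20,[0.03,0.014,-0.012],[0,0,0]],[20,[0.06,0.014,-0.012],[0,0,0]],[20,[0.08,0.014,-0.012],[0,0,0]],[20,[0.1,0.014,-0.012],[0,0,0]],[20,[0.112,0.014,-0.012],[0,0,0]],[20,[0.12,0.014,-0.012],[0,0,0]],[20,[0.12,0.014,-0.012],[0,0,0]]]}}

```text
time: 6.42
eef_pos: [0.4693, 0.2367, 0.0263]
tcp_rot: [-0.105, 0.7, 0.105, 0.699]
contact_force: [0.4, 0.2, -1.4]
opening: 0.414
```

>>> {"api": "play_rows", "payload": {"rows": [[20,[0.003,0,0],[0,0,0]],[20,[0.006,0,0],[0,0,0]],[20,[0.006,0,0],[0,0,0]]]}}

```text
time: 6.67
eef_pos: [0.4699, 0.2369, 0.0254]
tcp_rot: [-0.105, 0.699, 0.105, 0.699]
contact_force: [0.5, 0.5, -0.4]
opening: 0.411
```

>>> {"api": "play_rows", "payload": {"rows": [[20,[0.003,0,0],[0,0,0]],[20,[0.006,0,0],[0,0,0]],[20,[0.006,0,0],[0,0,0]]]}}

```text
time: 6.92
eef_pos: [0.4701, 0.2369, 0.0242]
tcp_rot: [-0.105, 0.699, 0.105, 0.699]
contact_force: [-0.9, -0.4, 3.7]
opening: 0.41
```

>>> {"api": "play_rows", "payload": {"rows": [[20,[0.003,0,0],[0,0,0]],[20,[0.006,0,0],[0,0,0]],[20,[0.006,0,0],[0,0,0]]]}}

```text
time: 7.17
eef_pos: [0.4702, 0.237, 0.0241]
tcp_rot: [-0.106, 0.7, 0.105, 0.699]
contact_force: [-6.8, -2.6, 15.5]
opening: 0.411
```

Touchdown felt. Ease back and open slowly, then rise.

>>> {"api": "play_rows", "payload": {"rows": [[20,[-0.006,0,0],[0,0,0]],[20,[-0.006,0,0],[0,0,0]],[50,[-0.006,0,0],[0,0,0]],[60,[-0.006,0,0],[0,0,0]],[100,[-0.006,0,0],[0,0,0]],[100,[-0.006,0,0],[0,0,0]],[100,[-0.006,0,0],[0,0,0]],[100,[-0.006,0,0],[0,0,0]]]}}

```text
time: 7.83
eef_pos: [0.4697, 0.2368, 0.0232]
tcp_rot: [-0.105, 0.699, 0.105, 0.699]
contact_force: [-1.2, -0.9, 0.4]
opening: 0.996
```

>>> {"api": "play_rows", "payload": {"rows": [[100,[-0.05,0,0],[0,0,0]],[100,[-0.15,0,0],[0,0,0]],[100,[-0.28,0,0],[0,0,0]],[100,[-0.4,0,0],[0,0,0]],[100,[-0.53,0,0],[0,0,0]],[100,[-0.63,0,0],[0,0,0]],[100,[-0.65,0,0],[0,0,0]],[100,[-0.65,0,0],[0,0,0]]]}}

```text
time: 8.5
eef_pos: [0.4715, 0.2374, 0.222]
tcp_rot: [-0.105, 0.697, 0.106, 0.702]
contact_force: [0.7, 0.1, -1.2]
opening: 0.998
```

```bash
python3 -c "
from h import *
snap('wrist','w4')
c,im=snap('top','t4',(240,170,420,270),4)
print(rel((.6,-.19,.26),down(17)))
a=cv2.resize(cv2.imread('pics/w4.png'),(400,250));b=cv2.resize(cv2.imread('pics/t4.png'),(450,250));cv2.imwrite('pics/wt4.png',cv2.resize(np.hstack([a,b]),(800,235)))"
```

```text
(array([-0.1424, -1.4875, -0.0027]), array([ 0.0016, -0.001 , -0.    ]))
```

View pics/wt4.png

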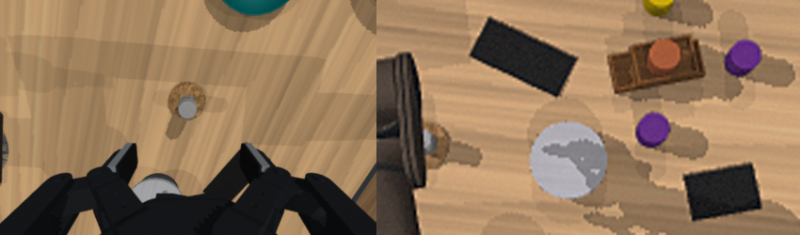

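Jar stands upright on the coaster (wrist crop (187,103)); chuck and trays unmoved. Going back to the stack.

>>> {"api": "play_rows", "payload": {"rows": [[100,[-0.08,-0.8,0],[0,0,0]],[100,[-0.08,-0.8,0],[0,0,0]],[100,[-0.08,-0.8,0],[0,0,0]],[100,[-0.08,-0.8,0],[0,0,0]],[100,[-0.08,-0.8,0],[0,0,0]],[100,[-0.08,-0.8,0],[0,0,0]],[100,[-0.08,-0.8,0],[0,0,0]]]}}

```text
time: 9.18
eef_pos: [0.541, 0.0024, 0.2401]
tcp_rot: [-0.104, 0.701, 0.103, 0.698]
contact_force: [-0.5, 0.4, -1.0]
opening: 1.0
```

>>> {"api": "play_rows", "payload": {"rows": [[100,[-0.06,-0.68,0],[0,0,0]],[100,[-0.06,-0.68,0],[0,0,0]],[100,[-0.06,-0.68,0],[0,0,0]],[100,[-0.06,-0.68,0],[0,0,0]],[100,[-0.06,-0.68,0],[0,0,0]],[100,[-0.06,-0.68,0],[0,0,0]],[100,[-0.06,-0.68,0],[0,0,0]]]}}

```text
time: 9.77
eef_pos: [0.5999, -0.1884, 0.2571]
tcp_rot: [-0.103, 0.701, 0.106, 0.698]
contact_force: [0.4, 0.6, -0.7]
opening: 1.0
```

```bash
python3 -c "
from h import *
c,im=snap('wrist')
h=cv2.cvtColor(im,cv2.COLOR_BGR2HSV)
m=np.zeros(im.shape[:2],bool);m[60:240,320:430]=1
L=(h[...,0]<11)&(h[...,1]>130)&(h[...,2]>130)&m
p=proj(c,(.643,-.13,.104));print('pred',p)
print('chuck',rect(c,L,.104))
cv2.imwrite('pics/w5.png',cv2.resize(im[40:240,250:470],None,fx=3,fy=3))
s=ctrl.get_state();print(s['eef_pos'],rel((.643,-.13,.08),down(17)))"
```

```text
pred [379.88353052 142.97015979]
chuck [(643.1, -131.6, 47.1, 47.4, 17.0, array([379., 144.]))]
[ 0.59973252 -0.1869732   0.25736853] (array([0.5911, 0.1367, 0.1957]), array([ 0.0009, -0.0022, -0.0026]))
```

View pics/w5.png

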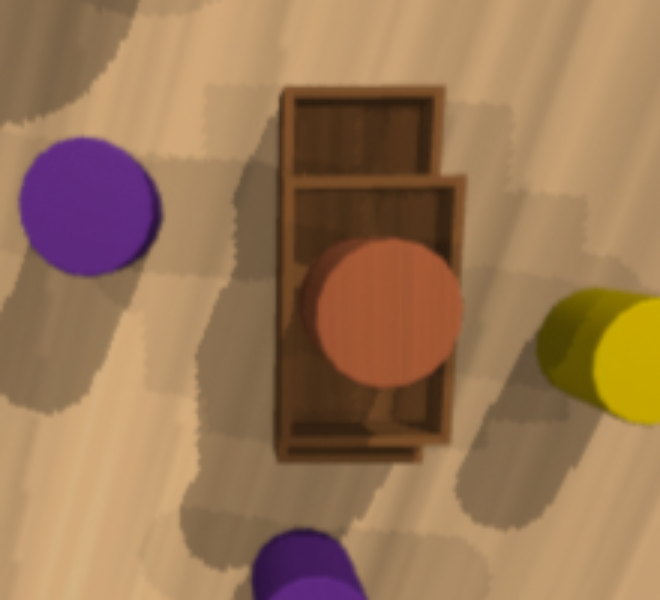

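Chuck top at crop (390,313) → (0.643, −0.1316), diameter 47 mm measured; both tray rims visible, short tray shifted to y- end. Descend around the chuck's exposed top.

>>> {"api": "play_rows", "payload": {"rows": [[100,[0.1,0.132,0.195],[0,0,0]],[100,[0.2,0.132,0.195],[0,0,0]],[100,[0.3,0.132,0.195],[0,0,0]],[100,[0.42,0.132,0.195],[0,0,0]],[100,[0.52,0.132,0.195],[0,0,0]],[100,[0.58,0.132,0.195],[0,0,0]],[100,[0.61,0.132,0.195],[0,0,0]],[100,[0.61,0.132,0.195],[0,0,0]],[100,[0.61,0.132,0.195],[0,0,0]]], "force": 40}}

```text
time: 10.57
eef_pos: [0.6448, -0.1312, 0.0776]
tcp_rot: [-0.106, 0.699, 0.106, 0.699]
contact_force: [1.0, -0.6, 0.6]
opening: 0.999
```

```bash
python3 -c "
from h import *
print(rel((.643,-.1315,.073),down(17)),ctrl.get_state()['contact_force'])"
```

```text
(array([ 0.0152,  0.0008, -0.0059]), array([ 0.0024, -0.0002, -0.0003])) [ 1.01580872 -0.64832423  0.58275926]
```

>>> {"api": "play_rows", "payload": {"rows": [[60,[0.01,0,-0.005],[0,0,0]],[60,[0.01,0,-0.005],[0,0,0]],[60,[0.01,0,-0.005],[0,0,0]],[50,[0.01,0,-0.005],[0,0,0]],[40,[0.01,0,-0.005],[0,0,0]],[40,[0.01,0,-0.005],[0,0,0]],[40,[0.01,0,-0.005],[0,0,0]],[40,[0.01,0,-0.005],[0,0,0]]]}}

```text
time: 11.23
eef_pos: [0.6445, -0.1332, 0.0763]
tcp_rot: [-0.106, 0.698, 0.105, 0.7]
contact_force: [-0.6, 1.0, 5.6]
opening: 0.567
```

>>> {"api": "play_rows", "payload": {"rows": [[30,[-0.03,0,0],[0,0,0]],[30,[-0.06,0,0],[0,0,0]],[30,[-0.12,0,0],[0,0,0]],[30,[-0.2,0,0],[0,0,0]],[30,[-0.3,0,0],[0,0,0]],[30,[-0.34,0,0],[0,0,0]],[30,[-0.34,0,0],[0,0,0]]]}}

```text
time: 11.82
eef_pos: [0.6457, -0.1336, 0.1812]
tcp_rot: [-0.107, 0.697, 0.104, 0.702]
contact_force: [0.4, -0.1, -1.7]
opening: 0.574
```

```bash
python3 -c "
from h import *
print(rel((.469,.0,.13),down(17)),ctrl.get_state())"
```

```text
(array([ 0.1649,  0.6001, -0.4325]), array([0.0016, 0.0042, 0.0032])) {'time': 11.8167, 'qpos': array([-3.57728155e-01,  2.90062793e-01,  1.66604923e+00,  1.37123388e-05,
        1.17712160e+00, -6.57009395e-01]), 'dq': array([-3.09743379e-03,  4.25628859e-02,  5.75950796e-02, -1.30348285e-03,
       -3.32099516e-02, -6.60886102e-05]), 'joint_efforts': array([ 8.84579611e-02, -3.94271278e+01, -2.75262594e+01, -2.25382195e-03,
        2.24660081e-01, -6.02257410e-05]), 'eef_pos': array([ 0.64565222, -0.13362956,  0.18123809]), 'tcp_rot': array([-0.10684673,  0.6966136 ,  0.10398268,  0.70178407]), 'contact_force': array([ 0.36822874, -0.11256032, -1.69851529]), 'wrist_torque': array([-0.01902513, -0.0705866 , -0.0244847 ]), 'opening': 0.574091563556966}
```

>>> {"api": "play_rows", "payload": {"rows": [[30,[0,0.06,-0.043],[0,0,0]],[30,[0,0.15,-0.108],[0,0,0]],[30,[0,0.25,-0.18],[0,0,0]],[30,[0,0.35,-0.252],[0,0,0]],[30,[0.04,0.45,-0.325],[0,0,0]],[30,[0.1,0.55,-0.395],[0,0,0]],[30,[0.17,0.6,-0.432],[0,0,0]],[30,[0.23,0.6,-0.432],[0,0,0]],[30,[0.25,0.6,-0.432],[0,0,0]],[30,[0.25,0.6,-0.432],[0,0,0]]]}}

```text
time: 12.65
eef_pos: [0.4642, 0.0015, 0.0985]
tcp_rot: [-0.105, 0.701, 0.106, 0.697]
contact_force: [-0.1, 0.3, -0.9]
opening: 0.568
```

```bash
python3 -c "
from h import *
c,im=snap('wrist','w6');d,jm=snap('side','s6',(290,160,450,280),4)
e=np.array([proj(c,(.469+.062*np.cos(t),.0+.062*np.sin(t),.044)) for t in np.linspace(0,6.28,40)]).astype(int)
cv2.polylines(im,[e],True,(0,255,0),1)
print(rel((.469,.0,.0795),down(17)),ctrl.get_state()['opening'])
b=cv2.resize(cv2.imread('pics/s6.png'),(400,300));cv2.imwrite('pics/ws6.png',cv2.resize(np.hstack([cv2.resize(im,(480,300)),b]),(800,273)))"
```

```text
(array([ 0.0734, -0.0038,  0.0054]), array([0.0013, 0.    , 0.    ])) 0.5719017106648795
```

View pics/ws6.png

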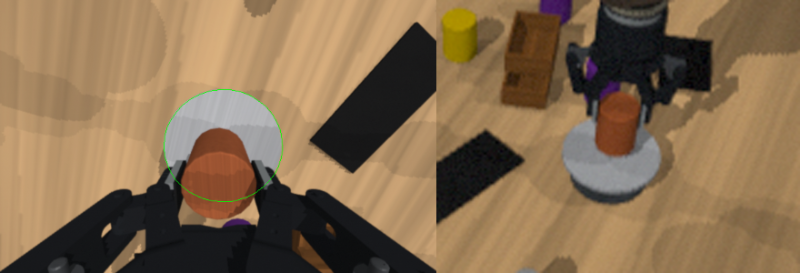

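The projected wheel outline fits the wheel and the chuck is over its middle; lower.

>>> {"api": "play_rows", "payload": {"rows": [[30,[0.02,-0.004,0.005],[0,0,0]],[30,[0.04,-0.004,0.005],[0,0,0]],[30,[0.055,-0.004,0.005],[0,0,0]],[30,[0.063,-0.004,0.005],[0,0,0]],[30,[0.066,-0.004,0.005],[0,0,0]],[30,[0.066,-0.004,0.005],[0,0,0]]]}}

```text
time: 13.25
eef_pos: [0.4681, 0.0003, 0.0813]
tcp_rot: [-0.105, 0.699, 0.105, 0.699]
contact_force: [0.3, -0.2, -1.8]
opening: 0.575
```

>>> {"api": "play_rows", "payload": {"rows": [[30,[0.003,0,0],[0,0,0]],[30,[0.006,0,0],[0,0,0]],[30,[0.006,0,0],[0,0,0]]]}}

```text
time: 13.5
eef_pos: [0.4686, 0.0002, 0.0803]
tcp_rot: [-0.105, 0.699, 0.105, 0.699]
contact_force: [-0.5, 0.3, -0.1]
opening: 0.572
```

>>> {"api": "play_rows", "payload": {"rows": [[30,[0.003,0,0],[0,0,0]],[30,[0.005,0,0],[0,0,0]],[30,[0.005,0,0],[0,0,0]]]}}

```text
time: 13.75
eef_pos: [0.4687, 0.0002, 0.0803]
tcp_rot: [-0.106, 0.699, 0.105, 0.699]
contact_force: [-5.2, 0.6, 8.9]
opening: 0.574
```

>>> {"api": "play_rows", "payload": {"rows": [[30,[-0.004,0,0],[0,0,0]],[30,[-0.004,0,0],[0,0,0]],[65,[-0.004,0,0],[0,0,0]],[75,[-0.004,0,0],[0,0,0]],[100,[-0.004,0,0],[0,0,0]],[100,[-0.004,0,0],[0,0,0]],[100,[-0.004,0,0],[0,0,0]],[100,[-0.004,0,0],[0,0,0]]]}}

```text
time: 14.42
eef_pos: [0.4683, 0.0003, 0.0794]
tcp_rot: [-0.105, 0.699, 0.105, 0.699]
contact_force: [0.4, 0.2, -0.2]
opening: 1.001
```

>>> {"api": "play_rows", "payload": {"rows": [[100,[-0.05,0,0],[0,0,0]],[100,[-0.15,0,0],[0,0,0]],[100,[-0.28,0,0],[0,0,0]],[100,[-0.4,0,0],[0,0,0]],[100,[-0.48,0,0],[0,0,0]],[100,[-0.48,0,0],[0,0,0]]]}}

```text
time: 14.92
eef_pos: [0.4718, -0.0004, 0.2306]
tcp_rot: [-0.107, 0.695, 0.104, 0.703]
contact_force: [1.3, 0.6, 0.5]
opening: 0.997
```

```bash
python3 -c "
from h import *
c,im=snap('wrist')
h=cv2.cvtColor(im,cv2.COLOR_BGR2HSV)
print('chuck',[r for r in rect(c,(h[...,0]<11)&(h[...,1]>130)&(h[...,2]>130),.108)])
print(rel((.6,-.19,.19),down(17)))"
```

```text
chuck [(467.4, 2.3, 46.9, 49.0, 18.3, array([316., 186.]))]
(array([ 0.1288, -0.7317,  0.2255]), array([0.0016, 0.0043, 0.0025]))
```

Chuck on the wheel within ~2–3 mm of centre. Next the trays.

>>> {"api": "play_rows", "payload": {"rows": [[100,[0,-0.73,0.225],[0,0,0]],[100,[0,-0.73,0.225],[0,0,0]],[100,[0,-0.73,0.225],[0,0,0]],[100,[0.03,-0.73,0.225],[0,0,0]],[100,[0.09,-0.73,0.225],[0,0,0]],[100,[0.12,-0.73,0.225],[0,0,0]],[100,[0.12,-0.73,0.225],[0,0,0]],[100,[0.12,-0.73,0.225],[0,0,0]],[100,[0.12,-0.73,0.225],[0,0,0]]]}}

```text
time: 15.72
eef_pos: [0.5965, -0.1883, 0.1861]
tcp_rot: [-0.105, 0.7, 0.106, 0.698]
contact_force: [0.3, 0.1, 1.1]
opening: 1.0
```

```bash
python3 -c "
from h import *
cams.read_camera('wrist');cams.read_camera('wrist')
c,im=snap('wrist','w7f')
print(ctrl.get_state()['eef_pos'],R.from_quat(ctrl.get_state()['tcp_rot']).as_matrix()[:,2])
p=proj(c,(.643,-.13,.05)).astype(int);print(p)
x0,y0=max(p[0]-90,0),max(p[1]-120,0);print(x0,y0)
cv2.imwrite('pics/w7.png',cv2.resize(im[y0:y0+200,x0:x0+200],(600,600),interpolation=cv2.INTER_CUBIC))"
```

```text
[ 0.59733921 -0.18804704  0.18850281] [0.9551919  0.29598549 0.00101676]
[385 145]
295 25
```

View pics/w7.png

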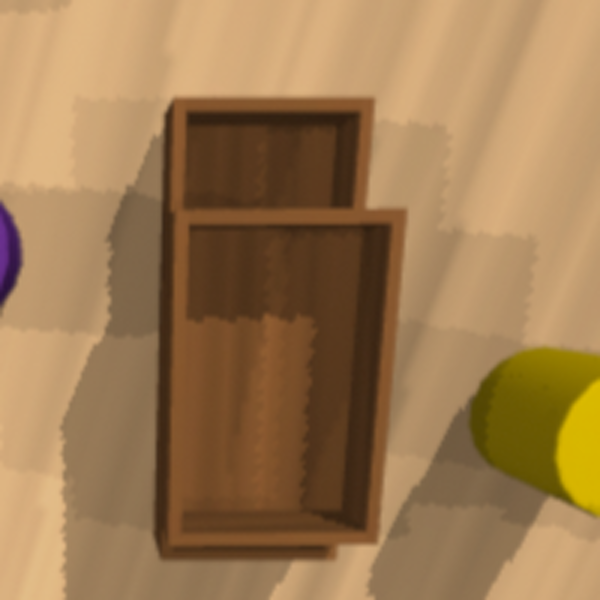

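Short tray rim corners in the crop: (175,210), (406,210), (168,545), (378,545); long tray rim shows at both ends, top corners (172,98), (374,98).

```bash
cat >> h.py <<'E'
def quad(c,px,z):
    P=np.array([ray(c,*p,z)[:2] for p in px])
    tl,tr,bl,br=P
    ang=[np.degrees(np.arctan2(*(v[::-1]))) for v in (tr-tl,br-bl)]+[np.degrees(np.arctan2(-v[0],v[1])) for v in (tl-bl,tr-br)]
    return P.mean(0).round(4),"w",np.linalg.norm(tr-tl).round(4),np.linalg.norm(br-bl).round(4),"l",np.linalg.norm(tl-bl).round(4),np.linalg.norm(tr-br).round(4),"yaw",np.round(ang,1)
E
python3 - <<'E'
from h import *
c=cams.read_camera("wrist")
f=lambda a:[(u/3+295,v/3+25) for u,v in a]
print(quad(c,f([(175,210),(406,210),(168,545),(378,545)]),.067))
print(quad(c,f([(172,98),(374,98),(160,556),(335,556)]),.036))
print(rel((.643,-.13,.05),down(17)))
# mats from both fixed cameras
for n in("top","side"):
    d,im=snap(n);m=im.max(2)<45
    if n=="top":m[:150]=0;m[290:]=0;m[:,:220]=0;m[:,420:]=0
    print(n,[r for r in rect(d,m,.004,200) if 60<r[2]<80 and 100<r[3]<170])
E
```

```text
(array([ 0.6452, -0.1357]), 'w', np.float64(0.0658), np.float64(0.0663), 'l', np.float64(0.1), np.float64(0.1001), 'yaw', array([17.2, 17.2, 17.7, 18. ]))
(array([ 0.6412, -0.1261]), 'w', np.float64(0.0623), np.float64(0.062), 'l', np.float64(0.1485), np.float64(0.1485), 'yaw', array([17.3, 17.2, 17.3, 17.2]))
(array([0.4625, 0.1405, 0.2018]), array([0.0025, 0.0008, 0.0007]))
top [(445.8, -244.3, 79.0, 139.6, 21.5, array([386., 254.])), (636.5, 94.5, 72.4, 162.3, -19.1, array([302., 194.]))]
side [(637.1, 96.7, 74.2, 161.6, -19.2, array([298., 238.])), (450.0, -252.0, 72.6, 111.3, 16.9, array([399., 187.]))]
```

Both rims measure 66×100 and 62×148.5 mm, yaw 17.3°: agrees with the sizes given. Going for the short tray.

```bash
python3 -c "
from h import *
print(rel((.6452,-.1357,.032),down(17.4)))"
```

```text
(array([0.5223, 0.1212, 0.2031]), array([-0.0022,  0.0008,  0.0007]))
```

>>> {"api": "play_rows", "payload": {"rows": [[100,[0.1,0.121,0.203],[-0.002,0,0]],[100,[0.2,0.121,0.203],[-0.002,0,0]],[100,[0.3,0.121,0.203],[-0.002,0,0]],[100,[0.39,0.121,0.203],[-0.002,0,0]],[100,[0.46,0.121,0.203],[-0.002,0,0]],[100,[0.5,0.121,0.203],[-0.002,0,0]],[100,[0.515,0.121,0.203],[-0.002,0,0]],[100,[0.515,0.121,0.203],[-0.002,0,0]],[100,[0.515,0.121,0.203],[-0.002,0,0]]]}}

```text
time: 16.77
eef_pos: [0.646, -0.1369, 0.0348]
tcp_rot: [-0.107, 0.698, 0.106, 0.7]
contact_force: [-0.5, -0.5, 0.3]
opening: 0.996
```

```bash
python3 -c "
from h import *
print(rel((.6452,-.1357,.032),down(17.4)))"
```

```text
(array([ 0.0094,  0.0047, -0.0012]), array([-0.0009,  0.0014,  0.0011]))
```

>>> {"api": "play_rows", "payload": {"rows": [[82,[0.006,0.004,-0.001],[0,0,0]],[82,[0.006,0.004,-0.001],[0,0,0]],[75,[0.006,0.004,-0.001],[0,0,0]],[60,[0.006,0.004,-0.001],[0,0,0]],[60,[0.006,0.004,-0.001],[0,0,0]],[60,[0.006,0.004,-0.001],[0,0,0]],[60,[0.006,0.004,-0.001],[0,0,0]]]}}

```text
time: 17.35
eef_pos: [0.6453, -0.1359, 0.0331]
tcp_rot: [-0.107, 0.698, 0.106, 0.7]
contact_force: [-0.8, 0.0, 6.1]
opening: 0.763
```

>>> {"api": "play_rows", "payload": {"rows": [[50,[-0.015,0,0],[0,0,0]],[50,[-0.03,0,0],[0,0,0]],[50,[-0.06,0,0],[0,0,0]],[50,[-0.12,0,0],[0,0,0]],[50,[-0.2,0,0],[0,0,0]],[50,[-0.27,0,0],[0,0,0]],[50,[-0.29,0,0],[0,0,0]],[50,[-0.29,0,0],[0,0,0]]]}}

```text
time: 18.02
eef_pos: [0.6458, -0.1359, 0.1212]
tcp_rot: [-0.107, 0.697, 0.106, 0.701]
contact_force: [0.9, 1.0, -1.3]
opening: 0.764
```

```bash
python3 -c "
from h import *
s=ctrl.get_state();print(s['eef_pos'],s['opening'],s['contact_force'])
snap('wrist','w8');snap('side','s8',(250,120,430,255),4)
b=cv2.resize(cv2.imread('pics/s8.png'),(400,300));cv2.imwrite('pics/ws8.png',cv2.resize(np.hstack([cv2.resize(cv2.imread('pics/w8.png'),(480,300)),b]),(800,273)))
print(rel((.450,-.2535,.12),down(17)))"
```

```text
[ 0.645755   -0.13591976  0.12118957] 0.7638925454877753 [ 0.9186021   0.96480604 -1.29459512]
(array([-0.0083, -0.1844, -0.7335]), array([ 0.0036, -0.0007, -0.0005]))
```

View pics/ws8.png

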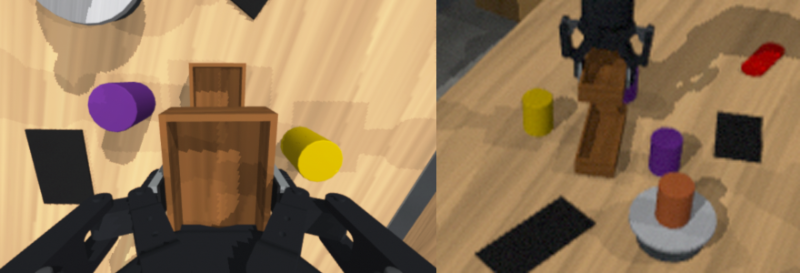

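Tray held level and clear of the long tray. To the short mat.

>>> {"api": "play_rows", "payload": {"rows": [[50,[0,-0.015,-0.06],[0,0,0]],[50,[0,-0.04,-0.15],[0,0,0]],[50,[0,-0.065,-0.26],[0,0,0]],[50,[0,-0.093,-0.37],[0,0,0]],[50,[0,-0.12,-0.48],[0,0,0]],[50,[0.0,-0.148,-0.59],[0,0,0]],[50,[0.05,-0.172,-0.68],[0,0,0]],[50,[0.12,-0.184,-0.733],[0.003,0,0]],[50,[0.18,-0.184,-0.733],[0.003,0,0]],[50,[0.18,-0.184,-0.733],[0.003,0,0]]]}}

```text
time: 18.95
eef_pos: [0.4462, -0.2511, 0.0585]
tcp_rot: [-0.101, 0.702, 0.107, 0.697]
contact_force: [0.1, 0.2, -1.7]
opening: 0.765
```

```bash
python3 -c "
from h import *
c,im=snap('wrist','w9')
print(rel((.450,-.254,.03),down(17)),ctrl.get_state()['opening'],ctrl.get_state()['eef_pos'])
A=R.from_euler('z',17,degrees=True)
q=np.array([proj(c,np.array([.45,-.254,.004])+A.apply([a*.038,b*.0575,0])) for a,b in((1,1),(-1,1),(-1,-1),(1,-1))]).round().astype(int)
cv2.polylines(im,[q],True,(0,255,0),1);cv2.imwrite('pics/w9.png',im)"
```

```text
(array([ 0.1019, -0.0101,  0.005 ]), array([-0.0001, -0.0028, -0.0046])) 0.763098675741882 [ 0.44788632 -0.25171768  0.06059191]
```

View pics/w9.png

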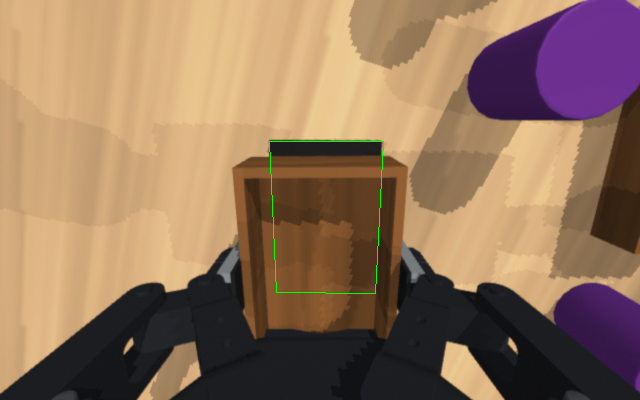

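Projected mat outline coincides with the visible mat edge (269–383, 140). Lower in steps.

>>> {"api": "play_rows", "payload": {"rows": [[50,[0.04,-0.01,0.004],[0,0,0]],[50,[0.08,-0.01,0.004],[0,0,0]],[50,[0.12,-0.01,0.004],[0,0,0]],[50,[0.15,-0.01,0.004],[0,0,0]],[50,[0.165,-0.01,0.004],[0,0,0]],[50,[0.17,-0.01,0.004],[0,0,0]],[50,[0.17,-0.01,0.004],[0,0,0]]]}}

```text
time: 19.58
eef_pos: [0.4526, -0.2557, 0.0127]
tcp_rot: [-0.105, 0.7, 0.105, 0.699]
contact_force: [-0.1, 0.2, -0.5]
opening: 0.765
```

```bash
python3 -c "
from h import *
print(rel((.450,-.254,.006),down(17)),ctrl.get_state()['contact_force'])"
```

```text
(array([ 0.0224,  0.0081, -0.0067]), array([ 0.0008, -0.0004, -0.0006])) [-0.10654163  0.15162913 -0.50419876]
```

>>> {"api": "play_rows", "payload": {"rows": [[50,[0.006,0.005,-0.004],[0,0,0]],[50,[0.012,0.005,-0.004],[0,0,0]],[50,[0.015,0.005,-0.004],[0,0,0]],[50,[0.015,0.005,-0.004],[0,0,0]]]}}

```text
time: 19.92
eef_pos: [0.4512, -0.255, 0.0088]
tcp_rot: [-0.105, 0.699, 0.105, 0.699]
contact_force: [-0.5, -0.4, -1.8]
opening: 0.765
```

>>> {"api": "play_rows", "payload": {"rows": [[50,[0.004,0,0],[0,0,0]],[50,[0.007,0,0],[0,0,0]],[50,[0.007,0,0],[0,0,0]]]}}

```text
time: 20.17
eef_pos: [0.4511, -0.255, 0.0065]
tcp_rot: [-0.105, 0.699, 0.105, 0.699]
contact_force: [0.1, 0.2, -1.4]
opening: 0.767
```

```bash
python3 -c "
from h import *
print(rel((.450,-.254,.006),down(17)),ctrl.get_state()['contact_force'])"
```

```text
(array([ 0.0018,  0.0043, -0.0026]), array([ 0.0006, -0.0001, -0.    ])) [ 0.13508875  0.22687242 -1.35754931]
```

>>> {"api": "play_rows", "payload": {"rows": [[50,[0.002,0.003,-0.003],[0,0,0]],[50,[0.004,0.003,-0.003],[0,0,0]],[50,[0.004,0.003,-0.003],[0,0,0]]]}}

```text
time: 20.42
eef_pos: [0.4502, -0.2546, 0.0061]
tcp_rot: [-0.105, 0.699, 0.105, 0.699]
contact_force: [-1.8, 1.5, 3.7]
opening: 0.761
```

>>> {"api": "play_rows", "payload": {"rows": [[50,[0.002,0,0],[0,0,0]],[50,[0.004,0,0],[0,0,0]],[50,[0.004,0,0],[0,0,0]]]}}

```text
time: 20.67
eef_pos: [0.4502, -0.2546, 0.0061]
tcp_rot: [-0.105, 0.7, 0.105, 0.699]
contact_force: [-4.5, 3.1, 13.0]
opening: 0.765
```

>>> {"api": "play_rows", "payload": {"rows": [[50,[-0.005,0,0],[0,0,0]],[50,[-0.005,0,0],[0,0,0]],[85,[-0.005,0,0],[0,0,0]],[100,[-0.005,0,0],[0,0,0]],[100,[-0.005,0,0],[0,0,0]],[100,[-0.005,0,0],[0,0,0]]]}}

```text
time: 21.17
eef_pos: [0.45, -0.2544, 0.0055]
tcp_rot: [-0.105, 0.699, 0.105, 0.699]
contact_force: [0.2, 0.3, 0.1]
opening: 0.998
```

>>> {"api": "play_rows", "payload": {"rows": [[100,[-0.05,0,0],[0,0,0]],[100,[-0.12,0,0],[0,0,0]],[100,[-0.24,0,0],[0,0,0]],[100,[-0.37,0,0],[0,0,0]],[100,[-0.5,0,0],[0,0,0]],[100,[-0.6,0,0],[0,0,0]],[100,[-0.6,0,0],[0,0,0]],[100,[-0.6,0,0],[0,0,0]]]}}

```text
time: 21.83
eef_pos: [0.4512, -0.2554, 0.1883]
tcp_rot: [-0.106, 0.698, 0.103, 0.701]
contact_force: [-0.5, -0.3, -0.1]
opening: 0.999
```

```bash
python3 -c "
from h import *
cams.read_camera('wrist');c,im=snap('wrist','w10f')
A=R.from_euler('z',17,degrees=True)
def box(p,w,l,col):
    q=np.array([proj(c,np.array(p)+A.apply([a*w/2,b*l/2,0])) for a,b in((1,1),(-1,1),(-1,-1),(1,-1))])
    return q
q=box((.45,-.254,.004),.076,.115,0);x0,y0=(q.min(0)-20).astype(int);x1,y1=(q.max(0)+25).astype(int)
print(x0,y0,x1,y1)
cv2.imwrite('pics/w10.png',cv2.resize(im[y0:y1,x0:x1],None,fx=4,fy=4,interpolation=cv2.INTER_CUBIC))
print(rel((.6,-.10,.19),down(17)))"
```

```text
265 105 381 250
(array([-0.0187,  0.3431,  0.6303]), array([ 0.0006, -0.0008, -0.0012]))
```

View pics/w10.png

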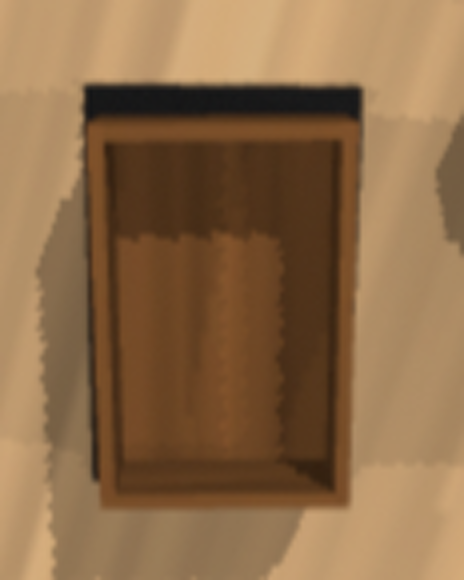

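Tray lies on the mat; rim corners (88,120), (360,120), (102,506), (349,504); mat top edge (86,88)–(361,88), left edge to (97,480).

```bash
python3 -c "
from h import *
c=cams.read_camera('wrist')
f=lambda a:[(u/4+265,v/4+105) for u,v in a]
print(quad(c,f([(88,119),(360,119),(102,506),(349,505)]),.040))
P=[ray(c,*p,.004)[:2] for p in f([(86,87),(361,87),(97,480)])];print(P)
tl,tr,bl=P;ux=(tr-tl)/np.linalg.norm(tr-tl);print('w',np.linalg.norm(tr-tl),'yaw',np.degrees(np.arctan2(ux[1],ux[0])),'side',np.degrees(np.arctan2(-(tl-bl)[0],(tl-bl)[1])),'centre',(tl+tr)/2-np.array([-ux[1],ux[0]])*.0575)
print(rel((.645,-.18,.19),down(17)))"
```

```text
(array([ 0.449 , -0.2523]), 'w', np.float64(0.0654), np.float64(0.0651), 'l', np.float64(0.0999), np.float64(0.0996), 'yaw', array([17.1, 17.4, 17.4, 17.2]))
[array([ 0.39692099, -0.20966455]), array([ 0.46758536, -0.18795145]), array([ 0.42976997, -0.31742596])]
w 0.07392505097482517 yaw 17.080668982138228 side 16.952829867479764 centre [ 0.44914195 -0.2537718 ]
(array([-0.0223,  0.0433,  0.6962]), array([ 0.0005, -0.0012, -0.002 ]))
```

Short tray centred within ~2 mm and ~0.3° of its mat. Now the long tray.

>>> {"api": "play_rows", "payload": {"rows": [[100,[-0.02,0.08,0.55],[0,0,0]],[100,[-0.02,0.08,0.55],[0,0,0]],[100,[-0.02,0.08,0.55],[0,0,0]],[100,[-0.02,0.08,0.55],[0,0,0]],[100,[-0.02,0.08,0.55],[0,0,0]],[100,[-0.02,0.08,0.55],[0,0,0]],[100,[-0.02,0.08,0.55],[0,0,0]]]}}

```text
time: 22.57
eef_pos: [0.5996, -0.1826, 0.1891]
tcp_rot: [-0.104, 0.701, 0.106, 0.698]
contact_force: [-0.9, -0.5, -0.9]
opening: 1.003
```

```bash
python3 -c "
from h import *
cams.read_camera('wrist');c,im=snap('wrist','w11f')
A=R.from_euler('z',17.25,degrees=True)
q=np.array([proj(c,np.array((.6412,-.1261,.036))+A.apply([a*.031,b*.075,0])) for a,b in((1,1),(-1,1),(-1,-1),(1,-1))])
x0,y0=np.maximum((q.min(0)-15).astype(int),0);x1,y1=(q.max(0)+15).astype(int);print(x0,y0)
cv2.polylines(im,[q.round().astype(int)],True,(0,255,0),1)
cv2.imwrite('pics/w11.png',cv2.resize(im[y0:y1,x0:x1],None,fx=3,fy=3))
print(rel((.6412,-.1261,.007),down(17.25)))"
```

```text
330 47
(array([0.611 , 0.1407, 0.1905]), array([-0.0028, -0.0014, -0.0011]))
```

View pics/w11.png

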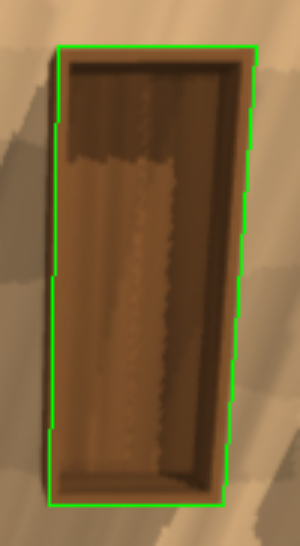

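Projected rim coincides with the long tray. Descend and grip.

>>> {"api": "play_rows", "payload": {"rows": [[100,[0.1,0.14,0.19],[-0.003,0,0]],[100,[0.2,0.14,0.19],[-0.003,0,0]],[100,[0.32,0.14,0.19],[-0.003,0,0]],[100,[0.44,0.14,0.19],[-0.003,0,0]],[100,[0.53,0.14,0.19],[-0.003,0,0]],[100,[0.58,0.14,0.19],[-0.003,0,0]],[100,[0.6,0.14,0.19],[-0.003,0,0]],[100,[0.6,0.14,0.19],[-0.003,0,0]],[100,[0.6,0.14,0.19],[-0.003,0,0]]]}}

```text
time: 23.42
eef_pos: [0.6441, -0.1273, 0.0138]
tcp_rot: [-0.107, 0.698, 0.106, 0.7]
contact_force: [0.8, 0.4, -0.0]
opening: 0.997
```

```bash
python3 -c "
from h import *
print(rel((.6412,-.1261,.006),down(17.25)))"
```

```text
(array([ 0.0259,  0.0068, -0.008 ]), array([0.0002, 0.0016, 0.0012]))
```

>>> {"api": "play_rows", "payload": {"rows": [[80,[0.012,0.006,-0.007],[0,0,0]],[80,[0.02,0.006,-0.007],[0,0,0]],[80,[0.02,0.006,-0.007],[0,0,0]],[60,[0.02,0.006,-0.007],[0,0,0]],[55,[0.02,0.006,-0.007],[0,0,0]],[55,[0.02,0.006,-0.007],[0,0,0]],[55,[0.02,0.006,-0.007],[0,0,0]],[55,[0.02,0.006,-0.007],[0,0,0]]]}}

```text
time: 24.08
eef_pos: [0.6412, -0.1253, 0.0069]
tcp_rot: [-0.107, 0.698, 0.106, 0.7]
contact_force: [-0.3, 0.6, 5.2]
opening: 0.718
```

>>> {"api": "play_rows", "payload": {"rows": [[50,[-0.015,0,0],[0,0,0]],[50,[-0.03,0,0],[0,0,0]],[50,[-0.06,0,0],[0,0,0]],[50,[-0.12,0,0],[0,0,0]],[50,[-0.2,0,0],[0,0,0]],[50,[-0.3,0,0],[0,0,0]],[50,[-0.34,0,0],[0,0,0]],[50,[-0.34,0,0],[0,0,0]]]}}

```text
time: 24.75
eef_pos: [0.643, -0.126, 0.1125]
tcp_rot: [-0.108, 0.696, 0.105, 0.702]
contact_force: [-0.1, 0.0, -2.1]
opening: 0.717
```

```bash
python3 -c "
from h import *
s=ctrl.get_state();print(s['eef_pos'],s['opening'],s['contact_force'])
print(rel((.637,.0955,.12),down(-19.1)))"
```

```text
[ 0.64303063 -0.12600152  0.11251445] 0.7167803645781802 [-0.09741545  0.02792207 -2.07395375]
(array([-0.0273,  0.7107,  0.2009]), array([0.4048, 0.0052, 0.0018]))
```

>>> {"api": "play_rows", "payload": {"rows": [[50,[-0.01,0.05,0.014],[0.028,0,0]],[50,[-0.02,0.13,0.037],[0.074,0,0]],[50,[-0.02,0.22,0.062],[0.125,0,0]],[50,[-0.02,0.32,0.09],[0.182,0,0]],[50,[-0.02,0.42,0.119],[0.239,0,0]],[50,[-0.02,0.52,0.147],[0.296,0,0]],[50,[-0.02,0.61,0.172],[0.347,0,0]],[50,[-0.02,0.68,0.192],[0.387,0,0]],[50,[-0.02,0.71,0.201],[0.405,0,0]],[50,[-0.02,0.71,0.201],[0.405,0,0]]]}}

```text
time: 25.58
eef_pos: [0.6328, 0.0986, 0.1113]
tcp_rot: [0.117, 0.699, -0.117, 0.696]
contact_force: [-0.3, -0.0, -1.8]
opening: 0.714
```

```bash
python3 -c "
from h import *
cams.read_camera('wrist');c,im=snap('wrist')
s=ctrl.get_state();print(s['eef_pos'],s['opening'])
print(rel((.637,.0955,.04),down(-19.1)))
A=R.from_euler('z',-19.1,degrees=True)
q=np.array([proj(c,np.array([.637,.0955,.004])+A.apply([a*.038,b*.0825,0])) for a,b in((1,1),(-1,1),(-1,-1),(1,-1))]).round().astype(int)
cv2.polylines(im,[q],True,(0,255,0),1);cv2.imwrite('pics/w12.png',im)"
```

```text
[0.63353132 0.09617216 0.11192509] 0.7181450955849149
(array([0.2397, 0.002 , 0.0123]), array([ 0.0008, -0.0016,  0.0009]))
```

View pics/w12.png

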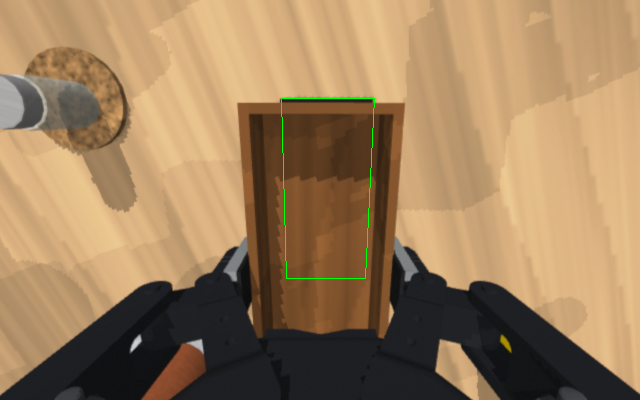

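Mat edge agrees with its projection (281–374, 99); lower.

>>> {"api": "play_rows", "payload": {"rows": [[50,[0.05,0.002,0.012],[0,0,0]],[50,[0.11,0.002,0.012],[0,0,0]],[50,[0.18,0.002,0.012],[0,0,0]],[50,[0.24,0.002,0.012],[0,0,0]],[50,[0.28,0.002,0.012],[0,0,0]],[50,[0.3,0.002,0.012],[0,0,0]],[50,[0.305,0.002,0.012],[0,0,0]],[50,[0.305,0.002,0.012],[0,0,0]]]}}

```text
time: 26.35
eef_pos: [0.6383, 0.095, 0.0222]
tcp_rot: [0.118, 0.697, -0.118, 0.697]
contact_force: [-0.7, 0.0, -2.2]
opening: 0.719
```

```bash
python3 -c "
from h import *
print(rel((.637,.0955,.011),down(-19.1)),ctrl.get_state()['contact_force'])"
```

```text
(array([ 0.0372,  0.0001, -0.0046]), array([-0.0006, -0.0001,  0.0001])) [-0.66278502  0.02779706 -2.21591396]
```

>>> {"api": "play_rows", "payload": {"rows": [[50,[0.012,0,-0.004],[0,0,0]],[50,[0.022,0,-0.004],[0,0,0]],[50,[0.028,0,-0.004],[0,0,0]],[50,[0.028,0,-0.004],[0,0,0]]]}}

```text
time: 26.68
eef_pos: [0.6369, 0.096, 0.0139]
tcp_rot: [0.117, 0.697, -0.117, 0.697]
contact_force: [-0.5, 0.0, -2.5]
opening: 0.718
```

>>> {"api": "play_rows", "payload": {"rows": [[50,[0.003,0,0],[0,0,0]],[50,[0.006,0,0],[0,0,0]],[50,[0.006,0,0],[0,0,0]]]}}

```text
time: 26.93
eef_pos: [0.637, 0.096, 0.012]
tcp_rot: [0.117, 0.697, -0.117, 0.697]
contact_force: [0.2, 0.2, -2.7]
opening: 0.716
```

>>> {"api": "play_rows", "payload": {"rows": [[50,[0.003,0,0],[0,0,0]],[50,[0.005,0,0],[0,0,0]],[50,[0.005,0,0],[0,0,0]]]}}

```text
time: 27.18
eef_pos: [0.6372, 0.096, 0.0109]
tcp_rot: [0.117, 0.697, -0.117, 0.697]
contact_force: [-0.9, 0.1, 1.2]
opening: 0.715
```

Touching (force +1.2 vs −2.5). A hair more, then release and rise.

>>> {"api": "play_rows", "payload": {"rows": [[50,[0.003,0,0],[0,0,0]],[50,[0.003,0,0],[0,0,0]],[85,[0.001,0,0],[0,0,0]],[100,[0,0,0],[0,0,0]],[100,[0,0,0],[0,0,0]],[100,[0,0,0],[0,0,0]],[100,[0,0,0],[0,0,0]]]}}

```text
time: 27.77
eef_pos: [0.637, 0.0959, 0.0104]
tcp_rot: [0.117, 0.697, -0.117, 0.697]
contact_force: [0.2, 0.2, -0.5]
opening: 1.001
```

>>> {"api": "play_rows", "payload": {"rows": [[100,[-0.05,0,0],[0,0,0]],[100,[-0.12,0,0],[0,0,0]],[100,[-0.24,0,0],[0,0,0]],[100,[-0.37,0,0],[0,0,0]],[100,[-0.5,0,0],[0,0,0]],[100,[-0.63,-0.15,0],[0,0,0]],[100,[-0.75,-0.15,0],[0,0,0]],[100,[-0.75,-0.15,0],[0,0,0]],[100,[-0.75,-0.15,0],[0,0,0]]]}}

```text
time: 28.52
eef_pos: [0.6245, 0.0526, 0.2422]
tcp_rot: [0.118, 0.693, -0.118, 0.701]
contact_force: [-0.2, 0.5, 0.4]
opening: 1.0
```

```bash
python3 -c "
from h import *
cams.read_camera('wrist');c,im=snap('wrist','w13f')
A=R.from_euler('z',-19.1,degrees=True)
q=np.array([proj(c,np.array([.637,.0955,.004])+A.apply([a*.038,b*.0825,0])) for a,b in((1,1),(-1,1),(-1,-1),(1,-1))])
x0,y0=np.maximum((q.min(0)-15).astype(int),0);x1,y1=(q.max(0)+20).astype(int);print(x0,y0,x1,y1)
w=cv2.resize(im[y0:y1,x0:x1],None,fx=3,fy=3,interpolation=cv2.INTER_CUBIC)
d,jm=snap('side');s=cv2.resize(jm[120:320,250:440],None,fx=2.2,fy=2.2,interpolation=cv2.INTER_CUBIC)
H=np.zeros((max(len(w),len(s)),w.shape[1]+s.shape[1],3),np.uint8);H[:len(w),:w.shape[1]]=w;H[:len(s),w.shape[1]:]=s
print(H.shape);cv2.imwrite('pics/w13.png',H)"
```

```text
272 49 371 218
(507, 715, 3)
```

No more pictures; checking numerically: rectified rim outline, jar, chuck, bystanders.

```bash
python3 -c "
from h import *
c,im=snap('wrist')
h=cv2.cvtColor(im,cv2.COLOR_BGR2HSV)
A=R.from_euler('z',-19.1,degrees=True);o=np.array([.637,.0955,0])
def samp(x,y,z):
    u=proj(c,o+A.apply([x,y,0])+[0,0,z]);return [int(k) for k in cv2.getRectSubPix(im,(1,1),tuple(map(float,u)))[0,0][::-1]]
print('cross at z=.04, x mm: RGB')
for xs in (range(-40,-24,2),range(24,42,2)): print([(x,samp(x/1e3,.03,.04)) for x in xs])
print('along');
for ys in (range(-88,-64,2),range(64,90,2)): print([(y,samp(0,y/1e3,.04)) for y in ys])
m=np.zeros(im.shape[:2],bool);m[40:240,255:390]=1
# brown = tray: R/B ratio high and dark
b=(im[...,2]<150)&(im.max(2)>45)&(h[...,1]>120)&m
k=cv2.morphologyEx(b.astype(np.uint8),cv2.MORPH_OPEN,np.ones((3,3)))
print('tray',rect(c,k,.04,800))
print('mat black',rect(c,m&(im.max(2)<45),.004,15))
for n in('top','side'):
    d,jm=snap(n);g=cv2.cvtColor(jm,cv2.COLOR_BGR2HSV)
    print(n,'red',[r[:5] for r in rect(d,((g[...,0]<4)|(g[...,0]>176))&(g[...,1]>200)&(g[...,2]>120),.003) if r[3]<200])
    print('teal',[r[:5] for r in rect(d,(abs(g[...,0].astype(int)-88)<8)&(g[...,1]>120),.02,200)])
    print('grey jar/wheel',[(r[:5],r[5]) for r in rect(d,(g[...,1]<60)&(g[...,2]>110),.068,20) if .4<r[0]/1e3<.6 and abs(r[1])<300])
    print('terra',[(r[:5],r[5]) for r in rect(d,(g[...,0]<11)&(g[...,1]>130)&(g[...,2]>130),.108,20) if 400<r[0]<540 and abs(r[1])<120])
"
```

```text
cross at z=.04, x mm: RGB
[(-40, [175, 142, 103]), (-38, [175, 142, 103]), (-36, [138, 112, 81]), (-34, [29, 26, 24]), (-32, [75, 51, 31]), (-30, [114, 73, 38]), (-28, [83, 53, 26]), (-26, [63, 39, 20])]
[(24, [84, 53, 27]), (26, [92, 58, 30]), (28, [114, 73, 37]), (30, [80, 51, 29]), (32, [33, 26, 21]), (34, [109, 88, 63]), (36, [155, 124, 89]), (38, [158, 128, 91]), (40, [158, 127, 90])]
along
[(-88, [133, 106, 76]), (-86, [133, 106, 77]), (-84, [132, 106, 76]), (-82, [133, 106, 76]), (-80, [130, 104, 74]), (-78, [126, 100, 72]), (-76, [117, 85, 54]), (-74, [112, 73, 39]), (-72, [99, 64, 32]), (-70, [86, 54, 28]), (-68, [89, 56, 29]), (-66, [89, 56, 29])]
[(64, [80, 51, 26]), (66, [73, 46, 23]), (68, [52, 33, 17]), (70, [87, 55, 29]), (72, [113, 73, 38]), (74, [79, 52, 30]), (76, [64, 53, 41]), (78, [157, 126, 91]), (80, [170, 137, 98]), (82, [170, 137, 98]), (84, [170, 137, 99]), (86, [177, 143, 103]), (88, [184, 148, 107])]
tray [(635.6, 95.0, 63.5, 150.8, -19.2, array([322., 133.]))]
mat black [(636.2, 96.2, 74.2, 161.0, -19.0, array([322., 119.]))]
top red [(479.4, -487.0, 40.7, 115.8, -12.2)]
teal [(514.1, 503.5, 159.8, 162.8, 53.5)]
grey jar/wheel [((470.2, 233.0, 26.0, 33.6, -81.8), array([259., 229.])), ((466.2, -15.5, 91.4, 120.2, 88.1), array([323., 238.]))]
terra [((467.8, -0.0, 43.2, 43.2, -83.5), array([321., 236.]))]
side red []
teal [(528.9, 477.1, 102.0, 166.4, -62.7)]
grey jar/wheel [((475.9, 241.0, 30.1, 44.7, -26.6), array([327., 286.])), ((461.9, 30.3, 107.9, 118.8, -83.4), array([366., 230.]))]
terra []
```

```bash
python3 -c "
from plant import ctrl
print(ctrl.sign_off())"
```

```text
the job is handed in; nothing more can be done
None
```

I took the stack apart in the order you asked and handed the job in at about 29 s. The jar went on the coaster, the chuck on the banding wheel, then the short tray and the long tray on their mats. I kept the tool pointing straight down throughout. I lowered each piece until I felt light contact (at most about 16 N) before opening the gripper.

Last checks:

| Piece | Position, measured against its place |
|---|---|
| Jar | cap about 2–3 mm from the coaster's centre, upright |
| Chuck | about 1–3 mm from the wheel's centre, upright |
| Short tray | about 1.5 mm and 0.3° off its mat |
| Long tray | about 1.3 mm and 0.2° off its mat |

- **Rib and plate:** the robot never went near either. The top camera put the rib where it was at the start. I had no starting position for the plate to compare with.
- **Final check by numbers:** I ran out of pictures before the final view, so I checked the long tray, jar, chuck and rib numerically only.
- **Side camera:** in that last check it found neither the rib nor the chuck, and its plate and wheel outlines came out cut short, probably because the arm was in the way. Its jar reading was about 10 mm from the top camera's, since its colour patch took in part of the jar's side. I relied on the top and wrist cameras instead.

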